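# Pin the display panel on the separator bed and draw its vacuum rod

## Task

Get the phone panel ready for separating: take the two short steel pins from the grey rack and drop them into the two empty bores along the near edge of the separator bed, fully down. Then grip the cap of the vacuum cylinder's piston rod, pull the rod straight up about 35 mm without forcing it sideways, so that the dark groove round it comes level with the cylinder's mouth, and finish while still holding it there, neither letting it sink nor drawing it out. Leave the long pin, the panel, the suction cup on it and everything else where they are.

Things in the scene. Friction and masses are not known exactly. Their poses are not given: they have to be found in the camera images.
- bed: Aluminium bed fixed to the desk, 130 (x) by 260 (y) by 30 mm high, origin at the centre of its underside, z up. The two pin bores lie on its near (-x) side, the vacuum cylinder at its +y end, the panel between 6 mm high ledges. At its -y end (x +18 to +52 mm) a bracket 80 mm high carries the lever arm, swung open away from the bed to y = -340 mm, rising to 120 mm above the desk.
- bore_a (a point): Centre of the mouth of one pin bore, in the bed's top face 30 mm above the desk; bed frame (-30, -75) mm. Bore 17 mm wide, 22 mm deep, closed floor, mouth chamfered by 2.5 mm. Axes as the bed's.
- bore_b (a point): The same for the other pin bore, bed frame (-30, +12) mm; same size.
- mouth (a point): Centre of the cylinder's mouth (upper rim), 70 mm above the desk, bed frame (+20, +98) mm; the cylinder is an upright grey tube of 48 mm outer diameter, 40 mm tall on the bed, bore 19 mm, axes as the bed's. The bore goes on (wider) down through the bed to a floor 62 mm below the mouth.
- rod: Piston rod of about 0.2 kg, loose in the cylinder's bore with 0.5 mm play all round; steel, 18 mm diameter, on top a round aluminium cap 28 mm diameter, 26 mm high. Origin at the centre of its foot, z up along the rod; total length 100 mm. At the start it rests on the bore's floor, 12 mm of rod showing under the cap. It slides back down when let go.
- cap (a point): Centre of the rod's cap (13 mm above the cap's underside, 13 mm below its top), 87 mm above the rod's foot; 95 mm above the desk at the start.
- groove (a point): Centre of the 3 mm wide dark groove round the rod, 27 mm above the foot, 60 mm below the cap's centre; at the start hidden in the bore, 35 mm below the mouth.
- pin_a: Short steel locating pin, 14 mm diameter, 60 mm long, about 70 g, standing in the rack; origin at the centre of its underside, z up. The two short pins are alike and either may go into either bore.
- pin_b: The other short pin, same as pin_a.
- long_pin: Long steel pin, 14 mm diameter, 90 mm long, standing in the same rack, origin at the centre of its underside; to be left alone.
- rack: Grey plastic pin rack, 40 mm (x) by 180 mm (y) by 26 mm high, fixed to the desk, origin at the centre of its underside. Three holes 15.5 mm wide and 20 mm deep (floor 6 mm above the desk) on its y axis at -60, 0 and +60 mm hold the three pins, in any order.
- panel: Phone display panel, 72 mm (x) by 146 mm (y) by 8 mm thick, loose in the nest on the bed, its near edge about 5 mm from the seated pins; origin at the centre of its underside. To be left alone.
- cup: Black silicone suction cup, 40 mm diameter, 26 mm high, standing on the middle of the panel; origin at the centre of its underside. To be left alone.
- pick: Steel pick, about 145 mm long, 6 mm thick, lying on the desk along the near side of the bed; origin near its middle. To be left alone.
- tape: Roll of tape, 68 mm diameter, 12 mm high, lying flat on the desk beyond the bed; origin at the centre of its underside. To be left alone.
- screwdriver: Small screwdriver, 140 mm long, lying on the desk beyond the rack. To be left alone.
Things that resemble listed ones, but are neither listed nor needed, are in the scene too. What is shaped like the rod but green or turquoise is not meant.

How it is judged:
By the outcome, as a careful person would: the job done as asked, in the order asked, and still so for the second after the job is handed in, while the arm keeps its last pose, push and grip.
It also fails if it takes over 72 s, if anything falls off the work surface, if the arm or the gripper's body presses on something with over 40 N, if the wrist force passes 120 N, or if a joint passes its speed limit or range.

## Robot

A 7-joint arm with a two-finger parallel gripper is mounted at the origin on the work surface. World frame = base frame: x ahead of the robot, y to its left, z up, the work surface at z = 0. Lengths are in m, angles in rad, forces in N, time in s.
With the tool pointing down it reaches from about 0.425 to 0.925 m from the base axis. Payload 6.8 kg.
Tool frame: the origin (TCP) lies between the finger pads; the fingertips stand 22 mm ahead of it and the grasp point (between the pads) lies 3 mm ahead of it; z points along the fingers, y is the line along which they close (so a half turn about z gives the same grasp; the last joint's range is limited). The gripper opens to 85 mm and grips with 20 to 120 N. Pads are 22 mm wide; open, the fingers measure 114 mm over their backs; the gripper's body (76 mm by 85 mm) begins 54 mm behind the grasp point. The pads swing forward as they close: fully open they stand 13 mm farther back than shut.
Start: joints at [1.054, 0.477, 0.022, 1.555, -0.011, 1.109, -0.083], TCP at [0.268, -0.619, 0.253] pointing down, gripper open.
Joint ranges: [-2.96, 2.96], [-0.34, 2.1], [-1.41, 1.46], [0.24, 2.44], [-1.37, 4.51], [0.17, 1.92], [-2.96, 2.96]. Speed limits (rad/s): [2.39, 2.39, 3.14, 3.14, 3.14, 3.14, 3.14].

## Interface

Orientations are given as a unit quaternion [w, x, y, z].
In Python, from station import bot gives the robot as it stands.
- The arm moves only by the tool servo_tool, never from a script. Its argument "motion" is a list that holds one entry, the list of rows, each a list of 5 numbers: the opening, from 0 (shut) to 1 (fully open), then the shift along the world's x, y, z each as a share of 0.04 m, from -1 to 1, then the turn about the world's z as a share of 0.12 rad, from -1 to 1. A call has 1 to 20 rows; each row shifts and turns the commanded pose from where the row before left it; what a row does not reach is not made up. A row lasts 1/10 s, in which the tool goes at most 50 mm and 8.59 degrees, less where a joint would pass 70% of its speed; a pose out of reach is approached as far as the arm can. A call with a number of a shift or a turn outside -1 to 1 is refused whole. A call with a gripper value outside its range is refused whole. The fingers move at their own pace and stop on an object; "newtons" is the grip in N (left out, the last holds). Time passes only in rows, so rows that do not move let the fingers close. It gives the time, the measured TCP pose, the force, the opening and the grip force at its end, in the units of the state.
- bot.get_obs(): the state, without advancing time (a new reading comes with each control period).
- bot.read_camera(name): name is "scene" or "top" or "wrist"; returns (picture, depth): 400x640x3 uint8, red, green, blue; 400x640 float32, m along the optical axis (not along the pixel's ray), 0 where there is no reading.
- bot.get_calibration(name): a dict with "fovy" (degrees; the focal length in pixels is half the picture's height over the tangent of half this angle, whatever the lens; pixels are square), "cx", "cy" (the principal point, pixels), "view" (4x4, takes a point from world to camera coordinates). Camera axes: x right, y down, z forward; pixel columns grow to the right and rows downward; lengths in m; the calibration is good to about 2 mm. The wrist camera is an equidistant fisheye: a pixel r from the principal point sees the ray r / f radians off the axis. A picture is of the moment at which its call begins: read the wrist's pose just before it. get_calibration takes no time and is no camera call; for the wrist camera it gives the pose at the moment of the call.
- bot.hand_in(): hands the job in; it is judged then, once.
The state is a dict: "t": time; "q": joint angles; "joint_vel": joint speeds; "joint_torque": joint torques, N m; "eef_pos": TCP position; "tool_rot": TCP orientation; "contact_force": force on the tool from outside, world axes, zero at the start; "torque": the same for the moment, N m; "gripper_width": opening from 0.0 (shut) to 1.0 (fully open); "grasp_force": force on a finger pad.
Only numpy, scipy, OpenCV 4.12 (cv2) and the standard library are available. Lean on these libraries where they do the work, as an engineer would, in place of code of your own. Each camera call takes 0.05 s, during which the arm holds its last target. There are 200 camera calls.

## Working session

There is one attempt and no reset: what is moved stays moved. The work goes in short steps, Python scripts to look and compute and a tool call to move; the robot and the scene stay as the last step left them, time stands still between calls to the robot, and variables do not carry over. Pictures are saved under pics/ and viewed, at most 10 in all, crops included, and the job is handed in when it is done.

Besides the shell and the picture viewer there is one more tool, called after "Request:" as name([rows], argument=value, ...), one row to a line, values as JSON. servo_tool: Moves the arm, as the interface text tells. Shift numbers are shares of 0.04 m and turn numbers shares of 0.12 rad, none past 1 either way. Its arguments: {"type":"object","properties":{"motion":{"type":"array"},"newtons":{"type":"number"}},"required":["motion"]}

```bash
ls; mkdir -p pics; cat > h.py <<'E'
from station import bot
import numpy as np, cv2
def snap(n):
    c=bot.get_calibration(n); im,d=bot.read_camera(n); return im,d,c
def save(im,p): cv2.imwrite('pics/'+p,cv2.cvtColor(im,cv2.COLOR_RGB2BGR))
def foc(c,h=400): return h/2/np.tan(np.radians(c['fovy'])/2)
def ray(c,u,v,fish=False):
    f=foc(c); x,y=(u-c['cx'])/f,(v-c['cy'])/f
    if fish:
        r=np.hypot(x,y); s=np.sin(r)/r if r>1e-9 else 1; d=np.array([x*s,y*s,np.cos(r)])
    else: d=np.array([x,y,1.])
    V=np.array(c['view']); R=V[:3,:3]; return -R.T@V[:3,3], R.T@d
def onz(c,u,v,z,fish=False):
    o,d=ray(c,u,v,fish); return o+d*(z-o[2])/d[2]
def cloud(c,d):
    f=foc(c); v,u=np.mgrid[:400,:640]; P=np.stack([(u-c['cx'])/f*d,(v-c['cy'])/f*d,d],-1)
    V=np.array(c['view']); return (P-V[:3,3])@V[:3,:3]
E
python3 - <<'E'
from h import *
for n in ('top','scene'):
    im,d,c=snap(n); save(im,n+'0.png'); np.savez('/tmp/'+n,im=im,d=d,**c); print(n,c)
print(bot.get_obs())
E
```

```text
pics
top {'fovy': 51.46673792866071, 'cx': 320.2864180363157, 'cy': 195.89958779088636, 'view': array([[ 0.01648083, -0.99970551,  0.01781246,  0.07784748],
       [-0.9825371 , -0.01949483, -0.18504272,  0.61149525],
       [ 0.18533547, -0.01445174, -0.98256904,  0.78119995],
       [ 0.        ,  0.        ,  0.        ,  1.        ]])}
scene {'fovy': 48.03622057190778, 'cx': 321.57839125330014, 'cy': 198.65450980014577, 'view': array([[ 0.16746699,  0.98572548, -0.01732296, -0.17497663],
       [ 0.57708335, -0.11225796, -0.80893322, -0.25776344],
       [-0.79933073,  0.12547282, -0.58764527,  1.48378676],
       [ 0.        ,  0.        ,  0.        ,  1.        ]])}
{'t': 0.1, 'q': array([ 1.05387728,  0.47773047,  0.02234537,  1.55633446, -0.01155649,
        1.10935436, -0.08310216]), 'joint_vel': array([-0.00031308, -0.00190897,  0.00118247, -0.00158548,  0.00028255,
        0.00095701, -0.00096154]), 'joint_torque': array([ 4.77518290e-03, -5.97758460e+01,  1.61363672e+00, -2.81951934e+01,
        1.28347718e-02,  5.06730750e-03, -2.28495657e-05]), 'eef_pos': array([ 0.26813236, -0.61890597,  0.25242189]), 'tool_rot': array([-8.23686635e-04,  9.79181631e-01,  2.02984265e-01, -2.09114044e-04]), 'contact_force': array([-0.2288009 ,  0.11791951, -0.3648821 ]), 'torque': array([-0.00611734,  0.04864016,  0.02758915]), 'grasp_force': 0.0, 'gripper_width': 0.997533298970375}
```

View pics/top0.png

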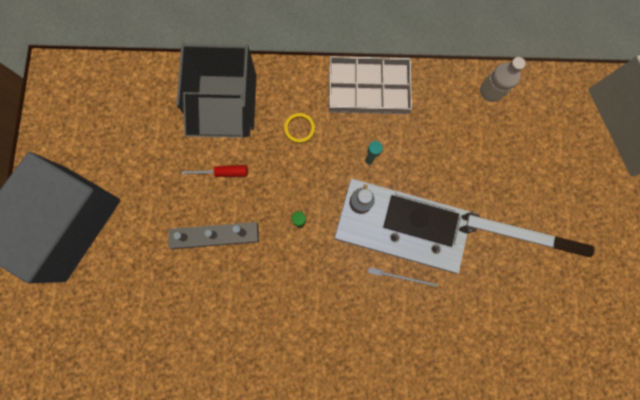

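View pics/scene0.png

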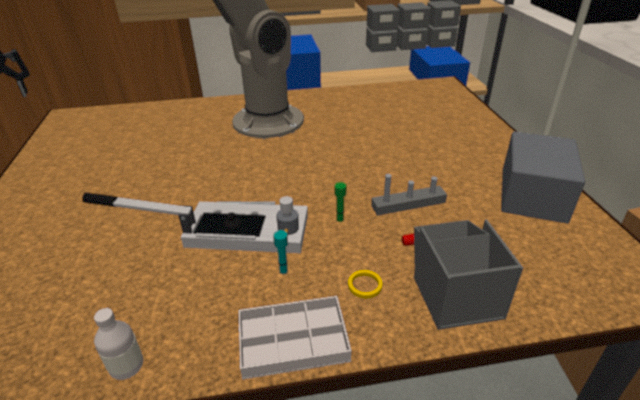

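The top view shows the bed around (403,225), with bores at (395,238) and (436,249) and the grey rod in its cylinder at (363,195). The lookalikes are the turquoise rod at (374,152), the green rod at (299,218) and the bottle at (500,80). The rack pins are at (180,237), (209,233) and (237,230). The scene view shows the tall pin at the rack's -y end (388,187), which is (237,230) from the top, so the other two are the short ones.

```bash
python3 - <<'E'
from h import *
z=np.load('/tmp/top.npz'); im=z['im'];d=z['d'];c={k:z[k] for k in('fovy','cx','cy','view')}
P=cloud(c,d)
def rect(mask,name):
    n,l,s,ce=cv2.connectedComponentsWithStats(mask.astype(np.uint8))
    i=1+np.argmax(s[1:,4]); pts=np.argwhere(l==i)
    xy=P[l==i][:,:2].astype(np.float32)
    r=cv2.minAreaRect(xy); print(name,s[i],r,np.median(P[l==i][:,2]))
Z=P[...,2]; u=np.arange(640)[None]; v=np.arange(400)[:,None]
rect((abs(Z-.026)<.006)&(u>150)&(u<275)&(v>215)&(v<255),'rack')
rect((abs(Z-.032)<.008)&(u>325)&(u<475)&(v>170)&(v<280),'bed')
for n,(a,b),zz in [('p1',(180,237),.066),('p2',(209,233),.066),('p3',(237,230),.096)]:
    w=np.zeros((400,640),bool); w[b-12:b+10,a-12:a+12]=1
    m=w&(Z>zz-.012); q=P[m]; print(n,len(q),q.mean(0) if len(q) else 0, Z[w].max())
for n,(a,b) in [('bA',(436,249)),('bB',(395,238))]:
    g=im[b-9:b+10,a-9:a+10].mean(2); m=g<90; yy,xx=np.nonzero(m); print(n,len(xx),onz(c,a-9+xx.mean(),b-9+yy.mean(),.03)[:2], xx.mean()+a-9,yy.mean()+b-9)
w=np.zeros((400,640),bool); w[175:215,345:382]=1
m=w&(Z>.098); print('cap',m.sum(),P[m].mean(0),Z[w].max())
crops=[im[205:260,160:265],im[165:285,325:480]]
A=cv2.resize(crops[0],(630,330),interpolation=3)[:250]; 
B=cv2.resize(im[170:285,325:480],(620,460),interpolation=3)
save(B,'bedcrop.png')
E
```

```text
rack [ 169  222   89   26 1517] ((0.531283438205719, 0.3066783547401428), (0.04029418155550957, 0.1803533136844635), 5.654816627502441) 0.02730281246548731
bed [ 335  178  136   95 6705] ((0.5592365264892578, -0.08464570343494415), (0.260498583316803, 0.1310608983039856), 75.13856506347656) 0.03182811252295863
p1 58 [0.5239309  0.36056218 0.07946727] 0.8793489688651405
p2 52 [0.5308066  0.30572102 0.06573655] 0.07034559651671073
p3 55 [0.5292701  0.23316027 0.1672273 ] 0.8793489688651405
bA 91 [ 0.51789552 -0.15295029] 437.3736263736264 244.75824175824175
bB 77 [ 0.53903322 -0.06923561] 396.4415584415584 233.7012987012987
cap 177 [0.59799414 0.00837626 0.13003026] 0.8793489688651405
```

View pics/bedcrop.png

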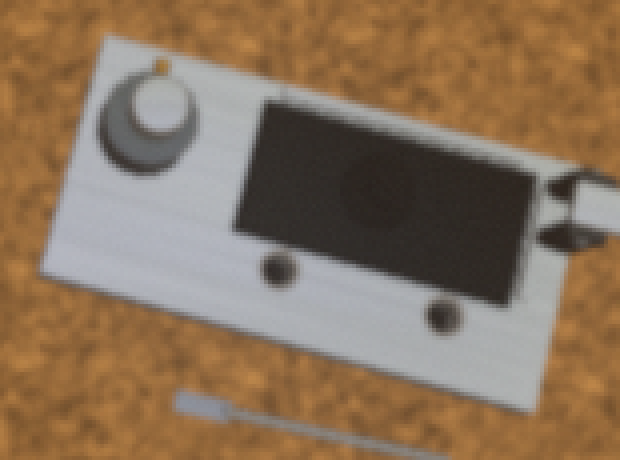

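The close crop confirms the choice. The plain grey rod sits in the tube at crop (160,105), with the bores at (280,268) and (444,314) and the panel behind them. Next I swing over to the rack.

Request:
servo_tool([
  [[0.5,1,1,0,-0.43],[0.5,1,1,0,-0.43],[0.5,1,1,0,-0.43],[0.5,1,1,0,-0.43],[0.5,1,1,0,-0.43],[0.5,1,1,0,-0.43],[0.5,0,1,0,0],[0.5,0,1,0,0],[0.5,0,1,0,0],[0.5,0,1,0,0],[0.5,0,1,0,0],[0.5,0,1,0,0],[0.5,0,1,0,0],[0.5,0,1,0,0],[0.5,0,1,0,0],[0.5,0,1,0,0],[0.5,0,1,0,0],[0.5,0,1,0,0],[0.5,0,1,0,0],[0.5,0,1,0,0]],
], newtons=40)

```text
t: 2.1
eef_pos: [0.48, 0.1542, 0.2531]
tool_rot: [0.0, 0.999, 0.049, -0.0]
contact_force: [0.5, -0.0, -1.1]
gripper_width: 0.5
grasp_force: 0.0
```

Request:
servo_tool([
  [[0.5,0.3,0.9,-0.3,0],[0.5,0.3,0.9,-0.3,0],[0.5,0.3,0.9,-0.3,0],[0.5,0.3,0.9,-0.3,0],[0.5,0,0,0,0],[0.5,0,0,0,0]],
])

```text
t: 2.7
eef_pos: [0.5278, 0.2971, 0.2043]
tool_rot: [0.0, 0.999, 0.05, -0.001]
contact_force: [-0.9, -0.2, 0.1]
gripper_width: 0.497
grasp_force: 0.0
```

```bash
python3 - <<'E'
from h import *
im,d,c=snap('wrist'); save(im,'w1.png'); np.savez('/tmp/w1',im=im,d=d,**c); o=bot.get_obs();print(c['fovy'],c['cx'],c['cy'],c['view'],o['eef_pos'],o['contact_force'])
V=np.array(c['view']);f=foc(c)
for p in [(.5254,.3664,.066),(.5313,.3067,.066),(.5372,.247,.096)]:
    q=V[:3,:3]@p+V[:3,3]; r=np.arctan2(np.hypot(*q[:2]),q[2]); print(c['cx']+f*r*q[0]/np.hypot(*q[:2]),c['cy']+f*r*q[1]/np.hypot(*q[:2]))
E
```

```text
65.70646984690485 319.1036633215555 196.52459272491583 [[ 1.00721638e-01 -9.94914570e-01 -3.87759035e-04  2.42646123e-01]
 [-9.48188000e-01 -9.61092282e-02  3.02824260e-01  5.04990598e-01]
 [-3.01321535e-01 -3.01332870e-02 -9.53046335e-01  5.01078234e-01]
 [ 0.00000000e+00  0.00000000e+00  0.00000000e+00  1.00000000e+00]] [0.52820136 0.29591193 0.20480804] [-0.6748823   0.28309754  0.12544938]
241.31660252320566 187.03709547768898
308.735494862861 187.00184172389373
383.84618726161455 197.73904390818913
```

View pics/w1.png

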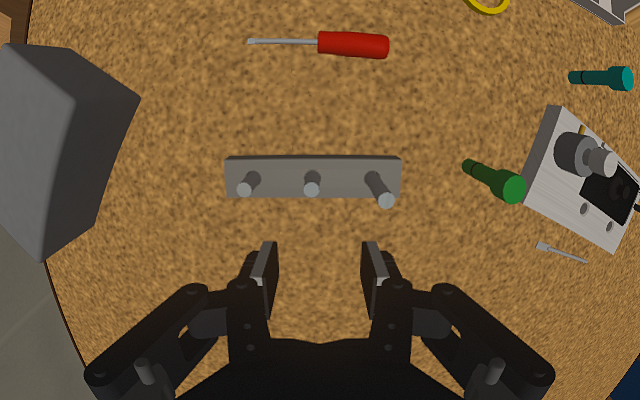

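```bash
cat >> h.py <<'E'
def wcloud(c,d):
    f=foc(c); v,u=np.mgrid[:400,:640]; x=(u-c['cx'])/f; y=(v-c['cy'])/f; r=np.hypot(x,y)+1e-9
    t=np.tan(r)/r; P=np.stack([x*t*d,y*t*d,d],-1); V=np.array(c['view']); return (P-V[:3,3])@V[:3,:3]
E
python3 - <<'E'
from h import *
z=np.load('/tmp/w1.npz'); im=z['im'];d=z['d'];c={k:z[k] for k in('fovy','cx','cy','view')}
P=wcloud(c,d); Z=P[...,2]; g=im.mean(2)
print(np.median(Z[80:120,200:300]))
m=(abs(Z-.027)<.005); m[:150]=0;m[210:]=0;m[:,:220]=0;m[:,410:]=0
print(m.sum(),cv2.minAreaRect(P[m][:,:2].astype(np.float32)))
for (a,b),zz in [((244,190),.066),((312,190),.066),((386,201),.096)]:
    w=np.zeros((400,640),bool); w[b-11:b+12,a-11:a+12]=1
    m=w&(abs(Z-zz)<.004); q=P[m]; yy,xx=np.nonzero(m)
    mi=q[:,:2]
    print(m.sum(),Z[w].max(),mi.mean(0),(mi.min(0)+mi.max(0))/2,xx.mean(),yy.mean(), onz(c,xx.mean(),yy.mean(),zz,True))
    m=w&(g>g[w].max()-45); yy,xx=np.nonzero(m); print('  bright',m.sum(),xx.mean(),yy.mean(),onz(c,xx.mean(),yy.mean(),zz,True))
# bed
E
```

```text
8.190944027609122e-05
5808 ((0.5294781923294067, 0.30467915534973145), (0.041153036057949066, 0.1812305748462677), 5.807737827301025)
192 0.32472145933042845 [0.52383797 0.36397274] [0.52342848 0.36415215] 243.96354166666666 188.90104166666666 [0.52391095 0.3639151  0.066     ]
  bright 389 243.05398457583547 190.853470437018 [0.52201721 0.36469945 0.066     ]
206 0.32472145933042845 [0.52985458 0.30446205] [0.52972884 0.3041739 ] 311.1504854368932 188.77184466019418 [0.52991624 0.3044621  0.066     ]
  bright 422 311.8862559241706 190.9383886255924 [0.52802231 0.30364005 0.066     ]
250 0.32472145933042845 [0.53576466 0.24525405] [0.53541695 0.24501462] 385.548 199.48 [0.53591173 0.24538415 0.096     ]
  bright 322 386.3850931677019 201.0062111801242 [0.53472405 0.24449099 0.096     ]
```

Request:
servo_tool([
  [[0.5,-0.1,0.85,-0.3,0],[0.5,-0.02,0.85,-0.5,0],[0.5,0,0,-0.6,0],[0.5,0,0,-0.6,0],[0.5,0,0,-0.3,0],[0.5,0,0,0,0],[0.5,0,0,0,0]],
])

```text
t: 3.45
eef_pos: [0.5244, 0.3641, 0.1144]
tool_rot: [-0.0, 0.999, 0.049, 0.001]
contact_force: [0.1, 0.1, 1.1]
gripper_width: 0.505
grasp_force: 0.0
```

```bash
python3 - <<'E'
from h import *
im,d,c=snap('wrist'); save(im,'w2.png'); o=bot.get_obs();print(o['eef_pos'])
P=wcloud(c,d); Z=P[...,2]
m=(abs(Z-.066)<.004)&(np.hypot(P[...,0]-.5236,P[...,1]-.364)<.012);q=P[m][:,:2];print(m.sum(),q.mean(0),(q.min(0)+q.max(0))/2,Z[m].mean())
E
```

```text
[0.52460147 0.36461929 0.11482689]
424 [0.52420806 0.36415401] [0.52344848 0.36393799] 0.06572343394466539
```

Request:
servo_tool([
  [[0.5,-0.02,0,-0.6,0],[0.5,0,0,-0.5,0],[0.5,0,0,-0.2,0],[0.5,0,0,0,0],[0,0,0,0,0],[0,0,0,0,0],[0,0,0,0,0],[0,0,0,0,0],[0,0,0,0,0],[0,0,0,0,0]],
])

```text
t: 4.5
eef_pos: [0.5237, 0.3653, 0.0627]
tool_rot: [-0.001, 0.999, 0.049, 0.001]
contact_force: [-0.2, -1.5, 6.2]
gripper_width: 0.144
grasp_force: 39.1
```

Request:
servo_tool([
  [[0,0,0,0.5,0],[0,0,0,1,0],[0,0,0,1,0],[0,0,0,1,0],[0,-0.05,-1,0,-0.3],[0,-0.05,-1,0,-0.3],[0,-0.05,-1,0,-0.3],[0,-0.05,-1,0,-0.3],[0,-0.05,-1,0,-0.3],[0,-0.05,-1,0,-0.3],[0,-0.05,-1,0,-0.3],[0,-0.05,-1,0,-0.3],[0,-0.05,-1,0,-0.3],[0,-0.05,-1,0,-0.3],[0,0,0,0,0],[0,0,0,0,0],[0,0,0,0,0]],
])

```text
t: 6.2
eef_pos: [0.5029, -0.0341, 0.2014]
tool_rot: [-0.0, 0.992, -0.129, 0.0]
contact_force: [0.3, 0.7, -1.4]
gripper_width: 0.146
grasp_force: 39.4
```

```bash
python3 - <<'E'
from h import *
im,d,c=snap('wrist'); save(im,'w3.png'); np.savez('/tmp/w3',im=im,d=d,**c); o=bot.get_obs();print(o['eef_pos'],o['tool_rot'],o['contact_force'],o['gripper_width'])
E
```

```text
[ 0.50299077 -0.03379402  0.20141536] [-3.00026839e-04  9.91660024e-01 -1.28880943e-01  1.01713511e-04] [ 0.365164    0.49398357 -0.4840341 ] 0.1455210080588351
```

View pics/w3.png

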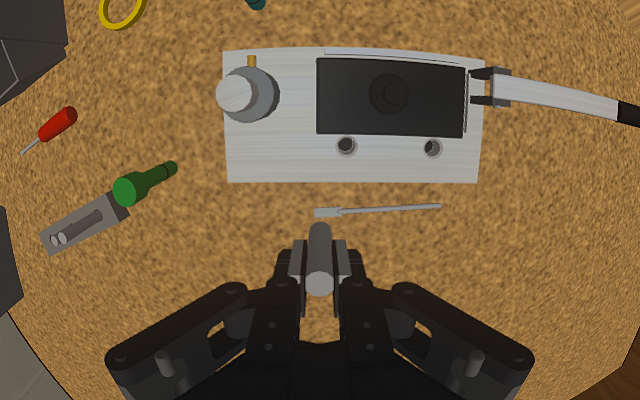

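The wrist view shows the pin held upright at (320,255). The bores are at (347,146) and (432,148), the cylinder and rod cap at (240,95), and the pick at (378,210).

```bash
cat > bores.py <<'E'
from h import *
def bores(im,d,c,pts):
    P=wcloud(c,d); Z=P[...,2]; g=im.mean(2)
    out=[]
    for a,b in pts:
        w=np.zeros((400,640),bool); w[b-13:b+14,a-13:a+14]=1
        m=w&(Z<.027)&(Z>0); q=P[m][:,:2]; m2=(w&(g<150)).astype(np.uint8)
        n,l,s,ce=cv2.connectedComponentsWithStats(m2); i=1+np.argmax(s[1:,4])
        cn=cv2.findContours((l==i).astype(np.uint8),0,1)[0][0]; e=cv2.fitEllipse(cn)
        print((a,b),s[i],'ell',e,onz(c,*e[0],.03,True)[:2])
    m=(abs(Z-.030)<.003); n,l,s,ce=cv2.connectedComponentsWithStats(m.astype(np.uint8)); i=1+np.argmax(s[1:,4])
    r=cv2.minAreaRect(P[l==i][:,:2].astype(np.float32)); print('bed',r,np.median(Z[l==i]))
    return P
E
python3 - <<'E'
from bores import *
z=np.load('/tmp/w3.npz'); im=z['im'];d=z['d'];c={k:z[k] for k in('fovy','cx','cy','view')}
P=bores(im,d,c,[(347,146),(432,148)])
Z=P[...,2]
w=np.zeros((400,640),bool); w[60:125,205:285]=1
for lo,hi in((.104,.114),(.066,.073)):
    m=w&(Z>lo)&(Z<hi); q=P[m][:,:2].astype(np.float32); print(m.sum(),cv2.minEnclosingCircle(q),np.median(Z[m]))
E
```

```text
(347, 146) [335 136  23  21 375] ell ((346.4762878417969, 145.88607788085938), (20.82069969177246, 21.5112361907959), 92.5108871459961) [ 0.5311554  -0.06773552]
(432, 148) [419 135  27  24 391] ell ((432.46826171875, 144.89556884765625), (23.618833541870117, 25.999902725219727), 105.72119140625) [ 0.51214115 -0.15188235]
bed ((0.5565593242645264, -0.08667214214801788), (0.2614428400993347, 0.130619078874588), 75.1105728149414) 0.029978081747614252
1144 ((0.6014542579650879, 0.002859043423086405), 0.014386755414307117) 0.10789419010068896
1244 ((0.6011843681335449, 0.0024473308585584164), 0.024160562083125114) 0.06996678518441632
```

Request:
servo_tool([
  [[0,0.35,-0.42,0,0],[0,0.35,-0.42,-0.2,0],[0,0,0,-0.8,0],[0,0,0,-0.8,0],[0,0,0,-0.6,0],[0,0,0,-0.2,0],[0,0,0,0,0],[0,0,0,0,0],[0,0,0,0,0]],
])

```text
t: 7.15
eef_pos: [0.532, -0.0686, 0.0987]
tool_rot: [-0.0, 0.992, -0.13, 0.001]
contact_force: [-0.0, -0.4, -0.4]
gripper_width: 0.148
grasp_force: 39.4
```

```bash
python3 - <<'E'
from h import *
im,d,c=snap('wrist'); o=bot.get_obs();print(o['eef_pos'],o['tool_rot'],o['contact_force'])
P=wcloud(c,d); Z=P[...,2]
e=o['eef_pos']
m=(np.hypot(P[...,0]-e[0],P[...,1]-e[1])<.02)&(Z>e[2]-.058)&(Z<e[2]-.03)
q=P[m]; print(m.sum(),q.mean(0),q.min(0),q.max(0))
save(cv2.resize(im[180:320,240:400],(640,560),interpolation=3),'w4.png')
E
```

```text
[ 0.53186137 -0.06874781  0.09866064] [-9.21343924e-05  9.91519774e-01 -1.29949688e-01  1.26784807e-03] [ 0.26693206  0.28374115 -0.37422166]
402 [ 0.53678464 -0.06995413  0.05657175] [ 0.53134503 -0.07558447  0.04217694] [ 0.53880119 -0.06188704  0.0686548 ]
```

View pics/w4.png

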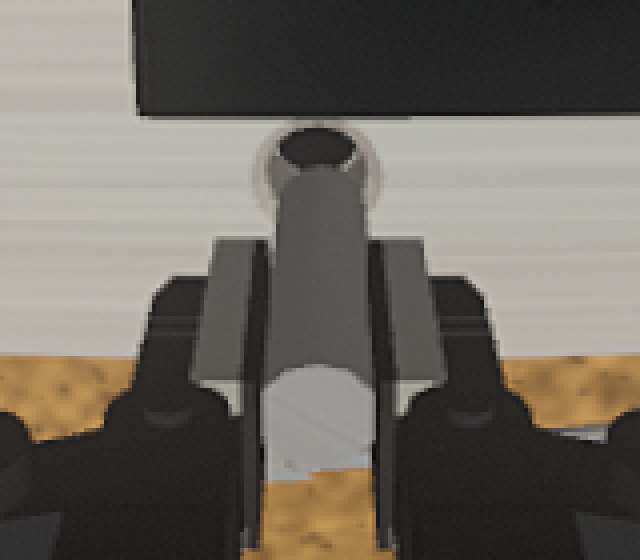

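The pin foot at crop (322,185) is centred over bore_b's mouth at (317,160). Now lower and release.

Request:
servo_tool([
  [[0,-0.02,0.025,-0.2,0],[0,0,0,-0.25,0],[0,0,0,-0.2,0],[0,0,0,-0.15,0],[0,0,0,0,0],[0,0,0,0,0]],
])

```text
t: 7.8
eef_pos: [0.53, -0.068, 0.0648]
tool_rot: [0.0, 0.991, -0.13, -0.0]
contact_force: [0.1, -0.2, -1.5]
gripper_width: 0.146
grasp_force: 39.6
```

Request:
servo_tool([
  [[0.4,0,0,0,0],[0.4,0,0,0,0],[0.4,0,0,0,0],[0.4,0,0,0,0],[0.4,0,0,0.5,0],[0.4,0,0,1,0],[0.4,0,0,1,0],[0.5,-0.5,0,0.8,0],[0.5,-0.5,0,0,0],[0.5,0,0,0,0],[0.5,0,0,0,0]],
])

```text
t: 8.9
eef_pos: [0.4901, -0.0679, 0.1973]
tool_rot: [0.0, 0.992, -0.13, 0.0]
contact_force: [0.1, 0.7, -0.2]
gripper_width: 0.499
grasp_force: 0.0
```

```bash
python3 - <<'E'
from h import *
im,d,c=snap('wrist'); o=bot.get_obs();print(o['eef_pos'],o['tool_rot'],o['contact_force'])
P=wcloud(c,d); Z=P[...,2]
m=(np.hypot(P[...,0]-.531,P[...,1]+.0676)<.015)&(Z>.055)
q=P[m]; print(m.sum(),np.median(q,0),q.max(0))
E
```

```text
[ 0.49044777 -0.06781776  0.19707221] [-2.06982135e-05  9.91511990e-01 -1.30015278e-01  3.43198933e-05] [-0.15470311  0.45190711 -0.15517372]
257 [ 0.53038754 -0.06771062  0.06791919] [ 0.53699817 -0.06039232  0.07035002]
```

Pin one is seated, with its top at 68 mm. On to the second.

Request:
servo_tool([
  [[0.5,0.1,0.95,0,0.3],[0.5,0.1,0.95,0,0.3],[0.5,0.1,0.95,0,0.3],[0.5,0.1,0.95,0,0.3],[0.5,0.1,0.95,0,0.3],[0.5,0.1,0.95,0,0.3],[0.5,0.1,0.95,0,0.3],[0.5,0.1,0.95,0,0.3],[0.5,0.1,0.95,0,0.3],[0.5,0.1,0.75,0,0.3],[0.5,0,0,-0.5,0],[0.5,0,0,-0.8,0],[0.5,0,0,-0.6,0],[0.5,0,0,-0.2,0],[0.5,0,0,0,0],[0.5,0,0,0,0]],
])

```text
t: 10.55
eef_pos: [0.5307, 0.3048, 0.1139]
tool_rot: [-0.0, 0.999, 0.05, 0.0]
contact_force: [0.1, -0.5, 0.2]
gripper_width: 0.504
grasp_force: 0.0
```

```bash
python3 - <<'E'
from h import *
im,d,c=snap('wrist'); o=bot.get_obs();print(o['eef_pos'],o['tool_rot'])
P=wcloud(c,d); Z=P[...,2]
m=(abs(Z-.066)<.004)&(np.hypot(P[...,0]-.5295,P[...,1]-.3045)<.014);q=P[m][:,:2];print(m.sum(),q.mean(0),(q.min(0)+q.max(0))/2,Z[m].mean())
E
```

```text
[0.53093674 0.30483486 0.1144288 ] [-5.75046839e-04  9.98772994e-01  4.95126749e-02  8.18537241e-04]
434 [0.53007844 0.30449031] [0.52911295 0.304331  ] 0.06569560442118409
```

Request:
servo_tool([
  [[0.5,-0.03,0,-0.6,0],[0.5,0,0,-0.5,0],[0.5,0,0,-0.2,0],[0.5,0,0,0,0],[0,0,0,0,0],[0,0,0,0,0],[0,0,0,0,0],[0,0,0,0,0],[0,0,0,0,0],[0,0,0,0,0]],
])

```text
t: 11.6
eef_pos: [0.5298, 0.3047, 0.0627]
tool_rot: [-0.001, 0.999, 0.05, 0.001]
contact_force: [-0.5, -0.7, 6.4]
gripper_width: 0.148
grasp_force: 39.0
```

Request:
servo_tool([
  [[0,0,0,0.5,0],[0,0,0,1,0],[0,0,0,1,0],[0,0,0,1,0],[0,-0.1,-0.95,0,-0.25],[0,-0.1,-0.95,0,-0.25],[0,-0.1,-0.95,0,-0.25],[0,-0.1,-0.95,0,-0.25],[0,-0.1,-0.95,0,-0.25],[0,-0.1,-0.95,0,-0.25],[0,-0.1,-0.95,0,-0.25],[0,-0.1,-0.95,0,-0.25],[0,-0.1,-0.95,0,-0.25],[0,-0.1,-0.95,0,-0.25],[0,0,-0.95,0,-0.25],[0,0,-0.95,0,-0.25],[0,0,0,0,0],[0,0,0,0,0]],
])

```text
t: 13.4
eef_pos: [0.4886, -0.1525, 0.2014]
tool_rot: [-0.0, 0.991, -0.131, 0.0]
contact_force: [0.4, 0.8, 0.2]
gripper_width: 0.145
grasp_force: 39.5
```

```bash
python3 - <<'E'
from bores import *
im,d,c=snap('wrist'); o=bot.get_obs();print(o['eef_pos'],o['tool_rot'],o['gripper_width'])
V=np.array(c['view']);q=V[:3,:3]@[.5083,-.1515,.03]+V[:3,3]; f=foc(c);h=np.hypot(*q[:2]);r=np.arctan2(h,q[2]); p=(int(c['cx']+f*r*q[0]/h),int(c['cy']+f*r*q[1]/h)); print(p)
bores(im,d,c,[p]); save(cv2.resize(im[p[1]-40:p[1]+80,p[0]-80:p[0]+80],(640,480)),'w5.png')
E
```

```text
[ 0.48879226 -0.15119239  0.20134334] [-2.65337182e-04  9.91533766e-01 -1.29848832e-01 -2.64529140e-05] 0.14457738868708048
(313, 163)
(313, 163) [300 150  27  24 444] ell ((313.3056945800781, 160.12603759765625), (25.029590606689453, 25.728042602539062), 118.7115707397461) [ 0.51139607 -0.15224998]
bed ((0.5572580099105835, -0.08660329878330231), (0.26102879643440247, 0.13044577836990356), 75.23636627197266) 0.030085748865042682
```

View pics/w5.png

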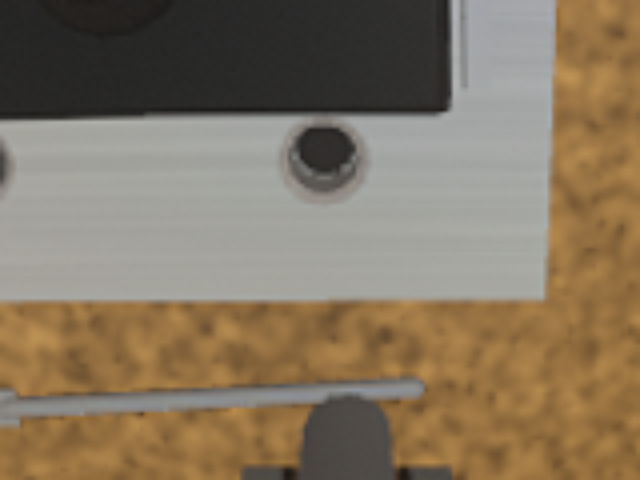

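The crop has bore_a's mouth at (323,161), which is pixel (314,163) in the full picture. That matches the bed-pose estimate of (0.5087, -0.1517).

Request:
servo_tool([
  [[0,0.5,0,0,0],[0,0,0,-0.2,0],[0,0,0,-0.8,0],[0,0,0,-0.8,0],[0,0,0,-0.6,0],[0,0,0,-0.2,0],[0,0,0,0,0],[0,0,0,0,0],[0,0,0,0,0]],
])

```text
t: 14.35
eef_pos: [0.5098, -0.1519, 0.0986]
tool_rot: [0.0, 0.992, -0.13, 0.001]
contact_force: [1.4, -0.1, -0.4]
gripper_width: 0.145
grasp_force: 39.5
```

```bash
python3 - <<'E'
from h import *
im,d,c=snap('wrist'); o=bot.get_obs();print(o['eef_pos'],o['tool_rot'],o['contact_force'])
P=wcloud(c,d); Z=P[...,2]
e=o['eef_pos']
m=(np.hypot(P[...,0]-e[0],P[...,1]-e[1])<.02)&(Z>e[2]-.058)&(Z<e[2]-.03)
q=P[m]; print(m.sum(),q.mean(0),q.min(0),q.max(0))
save(cv2.resize(im[180:320,240:400],(640,560),interpolation=3),'w6.png')
E
```

```text
[ 0.50974936 -0.1519494   0.09861419] [ 9.54740582e-05  9.91511097e-01 -1.30016471e-01  1.20517051e-03] [-0.2528187   1.06661351 -1.20522179]
401 [ 0.51462845 -0.15295222  0.05652334] [ 0.50709166 -0.1586341   0.04240847] [ 0.5167588  -0.14521413  0.06857532]
```

View pics/w6.png

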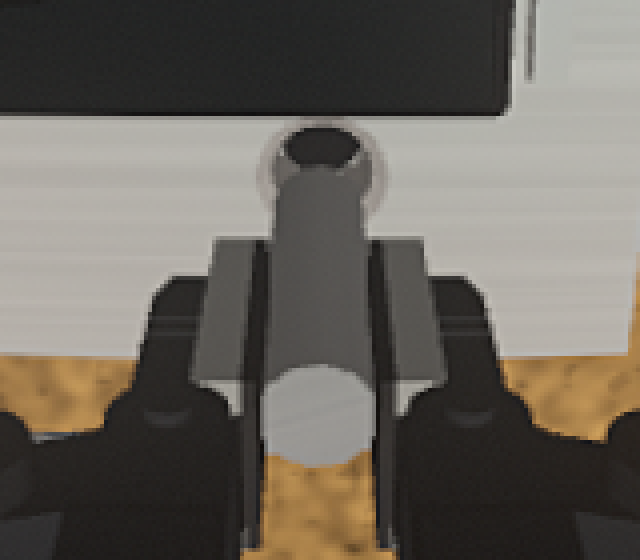

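The pin foot at crop (320,190) is centred under bore_a's mouth at (322,162), as it was with the first pin.

Request:
servo_tool([
  [[0,-0.02,0,-0.2,0],[0,0,0,-0.25,0],[0,0,0,-0.2,0],[0,0,0,-0.15,0],[0,0,0,0,0],[0,0,0,0,0]],
])

```text
t: 15.0
eef_pos: [0.5079, -0.1518, 0.0648]
tool_rot: [-0.0, 0.992, -0.13, -0.0]
contact_force: [1.2, -0.3, -0.5]
gripper_width: 0.144
grasp_force: 39.7
```

Request:
servo_tool([
  [[0.4,0,0,0,0],[0.4,0,0,0,0],[0.4,0,0,0,0],[0.4,0,0,0,0],[0.4,0,0,0.5,0],[0.4,0,0,1,0],[0.4,0,0,1,0],[0.6,0,0,1,0],[0.6,0,0.9,0,0],[0.6,0,0.9,0,0],[0.6,0.4,0.9,0,0],[0.6,0.4,0.5,0,0],[0.6,0,0,0,0],[0.6,0,0,0,0],[0.6,0,0,0,0]],
])

```text
t: 16.5
eef_pos: [0.5394, -0.0252, 0.2051]
tool_rot: [0.0, 0.991, -0.131, -0.0]
contact_force: [-1.0, -1.1, 0.3]
gripper_width: 0.599
grasp_force: 0.0
```

```bash
python3 - <<'E'
from h import *
im,d,c=snap('wrist'); o=bot.get_obs();print(o['eef_pos'],o['tool_rot'])
P=wcloud(c,d); Z=P[...,2]
for n,x,y,lo,hi,r in[('a',.5085,-.1516,.055,.075,.015),('b',.531,-.0676,.055,.075,.015),('cap',.6013,.0027,.1,.116,.03),('cyl',.6013,.0027,.066,.074,.03)]:
    m=(np.hypot(P[...,0]-x,P[...,1]-y)<r)&(Z>lo)&(Z<hi); q=P[m]
    print(n,m.sum(),np.median(q,0),cv2.minEnclosingCircle(q[:,:2].astype(np.float32)))
E
```

```text
[ 0.53942465 -0.02530369  0.20509895] [ 3.90320436e-04  9.91378563e-01 -1.31027773e-01 -3.38693528e-04]
a 232 [ 0.50922295 -0.14944713  0.06729395] ((0.5076676607131958, -0.15081654489040375), 0.007367802318185568)
b 241 [ 0.53150274 -0.06689544  0.06760327] ((0.5300658941268921, -0.06720653176307678), 0.007400185335427523)
cap 1143 [0.60175447 0.00177291 0.10794817] ((0.6012796759605408, 0.002641117200255394), 0.014223702251911163)
cyl 1215 [ 0.60614376 -0.00720685  0.0699423 ] ((0.601506233215332, 0.002331370487809181), 0.024092359468340874)
```

Both pins are seated, and the rod axis is at (0.6013, 0.0026). Next, approach the cap from above.

Request:
servo_tool([
  [[0.6,0.75,0.35,0,0],[0.6,0.8,0.35,0,0],[0.6,0,0,-0.6,0],[0.6,0,0,-0.6,0],[0.6,0,0,0,0],[0.6,0,0,0,0]],
])

```text
t: 17.15
eef_pos: [0.6017, 0.0031, 0.1574]
tool_rot: [0.0, 0.991, -0.131, -0.0]
contact_force: [1.0, -0.4, -0.8]
gripper_width: 0.601
grasp_force: 0.0
```

```bash
python3 - <<'E'
from h import *
im,d,c=snap('wrist'); o=bot.get_obs();print(o['eef_pos'],o['tool_rot'],o['contact_force'])
P=wcloud(c,d); Z=P[...,2]
m=(np.hypot(P[...,0]-.6013,P[...,1]-.0026)<.03)&(abs(Z-.108)<.004); q=P[m]
print(m.sum(),np.median(q,0),cv2.minEnclosingCircle(q[:,:2].astype(np.float32)))
E
```

```text
[0.60236217 0.00336103 0.1582943 ] [ 4.28868447e-05  9.91429694e-01 -1.30640458e-01  4.80410028e-04] [0.17617173 0.31688871 0.00555923]
1516 [0.60282692 0.00234812 0.10785964] ((0.6017321944236755, 0.00238853064365685), 0.014316444285213947)
```

Request:
servo_tool([
  [[0.6,-0.01,-0.02,-0.6,0],[0.6,0,0,-0.6,0],[0.6,0,0,-0.27,0],[0.6,0,0,0,0],[0.6,0,0,0,0],[0,0,0,0,0],[0,0,0,0,0],[0,0,0,0,0],[0,0,0,0,0],[0,0,0,0,0],[0,0,0,0,0]],
], newtons=40)

```text
t: 18.3
eef_pos: [0.6026, 0.0028, 0.1]
tool_rot: [0.0, 0.991, -0.13, 0.001]
contact_force: [-0.7, -1.2, 6.3]
gripper_width: 0.314
grasp_force: 39.3
```

```bash
python3 - <<'E'
from h import *
import time
for i in range(3):
    o=bot.get_obs();print(o['t'],o['eef_pos'],o['contact_force'],o['torque'],o['gripper_width'])
im,d,c=snap('wrist');P=wcloud(c,d); Z=P[...,2]
m=(np.hypot(P[...,0]-.6013,P[...,1]-.0026)<.03)&(abs(Z-.108)<.004); q=P[m]
print(m.sum(),np.median(q,0),cv2.minEnclosingCircle(q[:,:2].astype(np.float32)))
E
```

```text
18.3 [0.60261303 0.00279767 0.09998342] [-0.74525179 -1.18483866  6.28017163] [-0.45399106  0.32564421 -0.03613753] 0.3144040402881085
18.3 [0.60261303 0.00279767 0.09998342] [-0.74525179 -1.18483866  6.28017163] [-0.45399106  0.32564421 -0.03613753] 0.3144040402881085
18.3 [0.60261303 0.00279767 0.09998342] [-0.74525179 -1.18483866  6.28017163] [-0.45399106  0.32564421 -0.03613753] 0.3144040402881085
3264 [0.60522618 0.00290661 0.10784755] ((0.6100288033485413, 0.0012290598824620247), 0.027192071080207825)
```

Request:
servo_tool([
  [[0,0,0,0.1,0],[0,0,0,0.15,0],[0,0,0,0.15,0],[0,0,0,0.15,0],[0,0,0,0.15,0],[0,0,0,0.1,0],[0,0,0,0,0],[0,0,0,0,0],[0,0,0,0,0],[0,0,0,0,0]],
])

```text
t: 19.35
eef_pos: [0.6018, 0.0033, 0.1305]
tool_rot: [0.0, 0.992, -0.13, 0.0]
contact_force: [1.4, -2.8, -0.7]
gripper_width: 0.317
grasp_force: 39.6
```

```bash
cat > capz.py <<'E'
from h import *
o=bot.get_obs();print(o['t'],o['eef_pos'],o['contact_force'],o['torque'],o['gripper_width'])
im,d,c=snap('wrist');P=wcloud(c,d); Z=P[...,2]; e=o['eef_pos']
m=(np.hypot(P[...,0]-.6013,P[...,1]-.0026)<.010)&(Z>e[2]-.003)&(Z<e[2]+.015)
print(m.sum(),np.median(P[m],0),np.percentile(P[m][:,2],[10,90]))
E
python3 capz.py
```

```text
19.35 [0.60179054 0.00327442 0.13046526] [ 1.37149582 -2.81030842 -0.72318239] [-0.58167473 -0.28516523  0.05207635] 0.3170307952205668
1336 [0.60157119 0.00255747 0.13844738] [0.13779398 0.13912521]
```

Request:
servo_tool([
  [[0,0,-0.015,0.06,0],[0,0,0,0.055,0],[0,0,0,0,0],[0,0,0,0,0],[0,0,0,0,0]],
])

```text
t: 19.9
eef_pos: [0.6017, 0.003, 0.1352]
tool_rot: [-0.0, 0.992, -0.13, 0.0]
contact_force: [1.1, -1.1, -1.6]
gripper_width: 0.314
grasp_force: 39.6
```

```bash
python3 capz.py; python3 - <<'E'
from h import *
im,d,c=snap('scene'); save(cv2.resize(im[150:270,180:340],(800,600),interpolation=3),'s9.png')
E
```

```text
19.9 [0.60166072 0.00302602 0.13518469] [ 1.10335229 -1.11200308 -1.63626748] [-0.14033488 -0.29375004  0.00847281] 0.31351575195131987
1340 [0.60162063 0.00247411 0.14319367] [0.14251323 0.14385919]
```

View pics/s9.png

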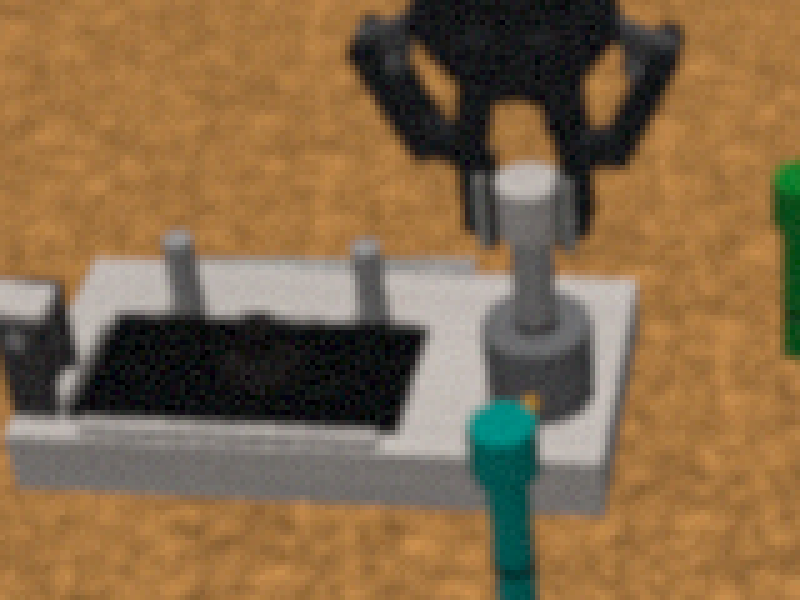

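The scene view shows both pins seated, at crop (180,270) and (368,280). The rod is held upright at (535,270), with the dark groove at the cylinder's mouth at (537,325). The cap top is at 143.2 mm against a target of 143, and the side force is about 1 N.

```bash
python3 -c "
from station import bot
print(bot.hand_in())"
```

```text
the job is handed in; nothing more can be done
None
```

The job is handed in: both short pins are fully seated in their bores, and the gripper is still holding the piston rod about 35 mm up with its groove level with the cylinder's mouth, at about 20 s on the robot's clock.

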